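# Clamp the pipe: strap over, cam lever down

## Robot

A 7-joint arm with a two-finger parallel gripper is mounted at the origin on a cart in front of the work surface, level with it; the furniture and walls round the work are solid. World frame = base frame: x ahead of the robot, y to its left, z up, the work surface at z = 0. Lengths are in mm, angles in rad, forces in N, time in s.
With the tool pointing down it reaches from about 375 to 925 mm from the base axis. Payload 3.1 kg.
Tool frame: the origin (TCP) lies on the front face of the gripper's body, between the roots of the fingers; the fingertips stand 73 mm ahead of it and the grasp point (between the pads) lies 54 mm ahead of it; x points along the fingers, y is the direction in which the jaws open and shut, and the axes are right-handed (so a half turn about x gives the same grasp; the last joint's range is limited). The gripper opens to 85 mm and grips with 20 to 120 N. Pads are 22 mm wide; open, the fingers measure 114 mm over their backs; the gripper's body (76 mm by 85 mm) begins 54 mm behind the grasp point. The pads swing forward as they close: fully open they stand 13 mm farther back than shut.
Start: joints at [1.091, 0.383, 0.044, 1.598, -0.018, 1.161, -0.05], TCP at [242.203, -603.193, 303.869] pointing down, gripper open.
Joint ranges: [-2.61, 2.61], [-0.41, 2.15], [-1.48, 1.57], [0, 2.5], [-1.57, 4.71], [0.05, 1.97], [-2.85, 2.85]. Speed limits (rad/s): [2.79, 2.79, 3.14, 3.14, 3.14, 3.14, 3.14].

## Interface

Orientations are given as a unit quaternion [x, y, z, w].
In Python, from rig import r gives the robot as it stands.
- The arm moves only by the tool move_arm, never from a script. Its argument "commands" is a list of rows, each a list of 7 numbers: the opening, from 0 (shut) to 1 (fully open), then the shift along the tool's x, y, z in mm, then the turn, a rotation vector about the tool's x, y, z in degrees. A call has 1 to 12 rows; each row is the pose to reach, as a shift and turn from the pose measured when the call began, along the tool's axes at that moment; what a row does not reach only later rows make up. A row lasts 1/10 s, in which the tool goes at most 50 mm and 8.59 degrees, less where a joint would pass 70% of its speed; a pose out of reach is approached as far as the arm can. A call with a gripper value outside its range is refused whole. The fingers move at their own pace and stop on an object; "grip_force" is the grip in N (left out, the last holds). Time passes only in rows, so rows that repeat a pose let the fingers close. It gives the time, the measured TCP pose, the force and the opening at its end, in the units of the state.
- r.get_obs(): the state, without advancing time (a new reading comes with each control period).
- r.read_camera(name): name is "side" or "top" or "wrist"; returns a dict with "image" (420x560x3 uint8, red, green, blue), "camera_matrix" (3x3 intrinsics, pixels), "cam_to_world" (4x4, takes a point from camera to world coordinates). Camera axes: x right, y down, z forward; pixel columns grow to the right and rows downward; lengths in mm; the calibration is good to about 2 mm. A picture is of the moment at which its call begins. There is no depth.
- r.job_done(): hands the job in, once; it reports no verdict.
The state is a dict: "clock": time; "joint_pos": joint angles; "joint_velocities": joint speeds; "joint_efforts": joint torques, N m; "tool_pos": TCP position; "tcp_rot": TCP orientation; "force": force on the tool from outside, world axes, zero at the start; "moment": the same for the moment, N m; "finger_gap": opening from 0.0 (shut) to 1.0 (fully open).
Only numpy, scipy, OpenCV 4.12 (cv2) and the standard library are available. Lean on these libraries where they do the work, as an engineer would, in place of code of your own. Each camera call takes 0.05 s, during which the arm holds its last target.

## Task

Clamp the pipe offcut that lies in the bench clamp: push the standing hinged strap over until it lies flat on the pipe, and only then push the cam lever fully down, so that its nose lies over the strap's free end. The pipe stays lying in its saddle, and the tape measure, the hemp reel and the round tin near it stay where they are.

Things in the scene. Friction and masses are not known exactly. Their poses are not given: they have to be found in the camera images.
- clamp: Pipe clamp fixed to the bench. Base 120 (x) x 186 (y) x 10 mm, y -113 to +73. Origin on the bench top under the saddle's middle; z up, x along the pipe. Strap hinge on the +y side, cam lever on the -y side. Heights (mm): saddle cheeks (y +-24) 46, pipe top 56, hinge lug (y +38) 69, rest for the strap's end (y -50) 56, lever's bearing block (24 x 20, at x +34, y -72) 86.
- strap_hinge (a point): Point on the strap's hinge axis, at the middle of the strap's width: (0, +38, 60) mm in the clamp's frame. The axis runs along the clamp's x. Fixed.
- strap (a joint): Strap angle, rad. 0 = closed, flat on the pipe, pointing from the hinge to the clamp's -y; pi/2 = upright; more leans out to +y (stop 2.15). Flat steel bar 24 mm wide, 6 mm thick (3 mm either side of the axis), reaching 96 mm from the axis. Stiff hinge: stays where it is left, does not fall, must be pushed all the way down (0.09 N m plus its weight, 90 g).
- strap_end (a point): Point on the strap at its free end, 96 mm from the hinge axis, on the face that is on top when closed. Moves with the strap.
- lever_pivot (a point): Point on the cam lever's pivot axis, in the bearing block: (+34, -72, 74) mm in the clamp's frame. The axis runs along the clamp's y. Fixed.
- lever (a joint): Cam lever angle, rad. 0 = fully down: level, pointing from the pivot to the clamp's -x, beside the pipe; pi/2 = upright (stop 1.75). Stiff: stays where it is left (0.16 N m plus its weight, 110 g). A steel cam nose 38 mm long on the same shaft, parallel to the lever, comes down over the strap's free end (clamp y -43 to -56 mm); lowered too early it blocks the strap.
- lever_tip (a point): End of the lever's black grip, on its middle line, 107 mm from the pivot axis. Moves with the lever. The arm lies 26 mm to the -y side of lever_pivot (clamp y -98 mm); the grip, 22 mm wide (y) and 16 mm thick (8 mm either side of the middle line), reaches from 51 to 107 mm from the axis.
- pipe: Pipe offcut, 34 mm across and 140 mm long, loose, lying level in the clamp's saddle along the clamp's x. Origin: middle of its underside, 22 mm above the bench; its own y runs along it.
- tape_measure: Tape measure, 68 x 72 x 34 mm, loose on the bench. Origin: centre of its underside. Bystander.
- reel: Reel of hemp, 61 mm across, 56 mm high, standing loose on the bench. Origin: centre of its underside. Bystander.
- tin: Round flat tin, 77 mm across, 39 mm high, standing loose on the bench. Origin: centre of its underside. Bystander.

How it is judged:
By the outcome, as a careful person would: the job done as asked, in the order asked, and still so for the second after the job is handed in, with the robot touching nothing.
It also fails if it takes over 54 s, if anything falls off the work surface, if the arm or the gripper's body presses on something with over 40 N, if the wrist force passes 120 N, or if a joint passes its speed limit or range.

## Working session

There is one attempt and no reset: what is moved stays moved. The work goes in short steps, Python scripts to look and compute and a tool call to move; the robot and the scene stay as the last step left them, time stands still between calls to the robot, and variables do not carry over. Pictures are saved under pics/ and viewed, and the job is handed in when it is done.

Besides the shell and the picture viewer there is one more tool, called after ">>>" as a command line: name --pt "numbers of a row" for each row, then --argument value for the rest. move_arm: Moves the arm, as the interface text tells. Its arguments: {"type":"object","properties":{"commands":{"type":"array","items":{"type":"array","items":{"type":"number"}}},"grip_force":{"type":"number"}},"required":["commands"]}

```bash
ls; mkdir -p pics; python3 - <<'E'
from rig import r
import cv2,pickle
for n in("side","top","wrist"):
    c=r.read_camera(n); cv2.imwrite(f"pics/{n}0.png",c["image"][:,:,::-1]); pickle.dump(c,open(f"pics/{n}0.pkl","wb"))
    print(n,c["camera_matrix"].tolist(),c["cam_to_world"].round(3).tolist())
print(r.get_obs())
E
```

```text
pics
side [[445.0290584958142, 0.0, 280.19540872215913], [0.0, 445.0290584958142, 209.06742812323617], [0.0, 0.0, 1.0]] [[-0.962, -0.135, 0.239, 174.924], [-0.274, 0.495, -0.824, 1098.436], [-0.007, -0.858, -0.514, 775.823], [0.0, 0.0, 0.0, 1.0]]
top [[461.2244895772346, 0.0, 277.28810213199347], [0.0, 461.2244895772346, 208.87638724165572], [0.0, 0.0, 1.0]] [[-0.02, -0.982, 0.188, 288.894], [-1.0, 0.019, -0.003, -31.606], [-0.001, -0.188, -0.982, 1354.021], [0.0, 0.0, 0.0, 1.0]]
wrist [[341.2415242922197, 0.0, 273.6547475699105], [0.0, 341.2415242922197, 213.15490795082343], [0.0, 0.0, 1.0]] [[0.373, -0.877, -0.302, 321.055], [-0.928, -0.354, -0.119, -571.456], [-0.002, 0.325, -0.946, 371.635], [0.0, 0.0, 0.0, 1.0]]
{'clock': 0.15, 'joint_pos': array([ 1.09124663,  0.38365208,  0.0438557 ,  1.59920601, -0.0178879 ,
        1.16120237, -0.04987855]), 'joint_velocities': array([ 2.44416922e-04, -2.72561806e-03, -7.22921652e-04, -4.72347823e-03,
       -7.13259449e-04, -8.42949229e-04,  3.33923644e-05]), 'joint_efforts': array([ 2.14841974e-03, -4.34051120e+01,  1.02716926e+00, -2.49981254e+01,
        1.07610601e-02,  7.24901431e-03, -3.17499951e-05]), 'tool_pos': array([ 241.93670923, -602.66535523,  302.77603423]), 'tcp_rot': array([-0.69407714, -0.13489371,  0.6944393 , -0.13347164]), 'force': array([ 0.3645534 , -0.4285295 , -0.38030715]), 'moment': array([0.00059394, 0.0192424 , 0.00254785]), 'finger_gap': 1.0000413353063318}
```

View pics/side0.png

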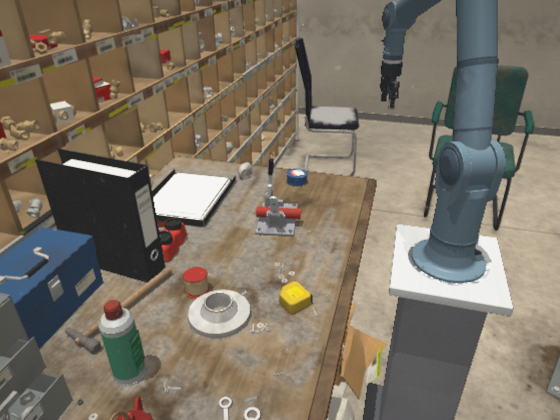

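View pics/top0.png

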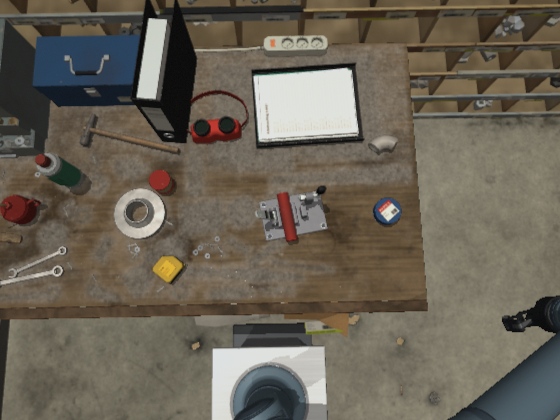

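The top view shows the clamp around px (292,217) with the red pipe at (287,217), the lever at the upper right (320,190), and the strap at the left (265,213). The tin is at (387,211), the tape at (168,268) and the reel at (161,181). I'll enlarge these.

```bash
python3 - <<'E'
import cv2
a=cv2.imread("pics/top0.png")[170:260,235:345]; cv2.imwrite("pics/topc.png",cv2.resize(a,None,fx=6.5,fy=6.5,interpolation=cv2.INTER_CUBIC))
a=cv2.imread("pics/side0.png")[145:245,235:335]; cv2.imwrite("pics/sidec.png",cv2.resize(a,None,fx=6,fy=6,interpolation=cv2.INTER_CUBIC))
E
```

```text
(no output)
```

View pics/topc.png

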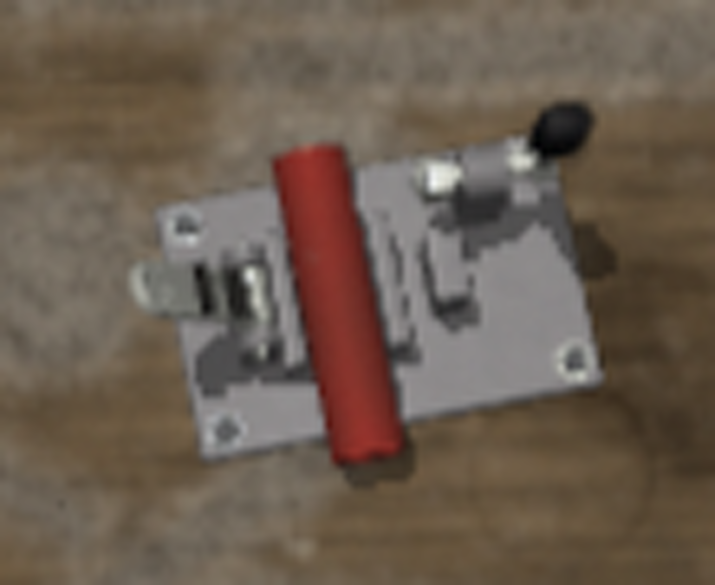

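View pics/sidec.png

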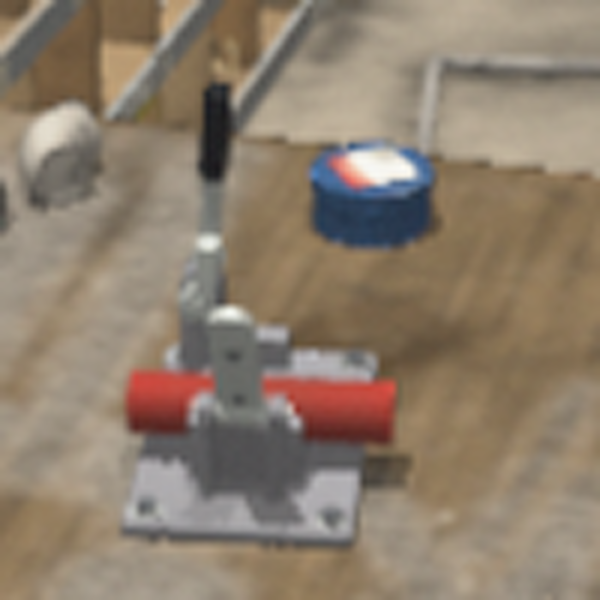

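View pics/wrist0.png

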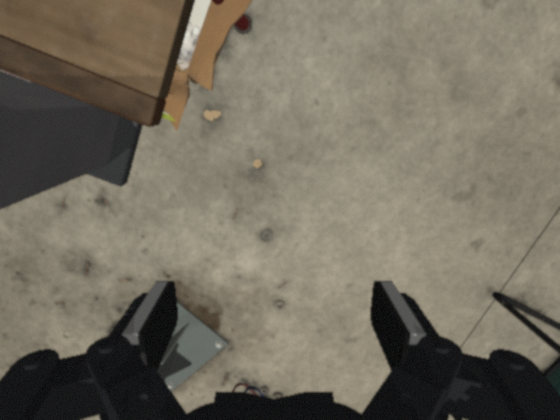

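```bash
cat > h.py <<'E'
import numpy as np,pickle
from scipy.spatial.transform import Rotation as R
from scipy.optimize import least_squares
def proj(c,P):
    T=np.linalg.inv(c["cam_to_world"]); p=(T[:3,:3]@np.atleast_2d(P).T).T+T[:3,3]
    q=(c["camera_matrix"]@p.T).T; return q[:,:2]/q[:,2:]
def c2w(pose,P):
    x,y,a=pose; P=np.atleast_2d(P); c,s=np.cos(a),np.sin(a)
    return np.c_[x+c*P[:,0]-s*P[:,1],y+s*P[:,0]+c*P[:,1],P[:,2]]
def strap(t,d=96,n=3,x=0): # n: top-face offset
    return [x,38-d*np.cos(t)+n*np.sin(t)*1,60+d*np.sin(t)+n*np.cos(t)]
def lev(t,d=107,n=0,y=-98): return [34-d*np.cos(t)+n*np.sin(t),y,74+d*np.sin(t)+n*np.cos(t)]
E
python3 - <<'E'
from h import *
top=pickle.load(open("pics/top0.pkl","rb"));side=pickle.load(open("pics/side0.pkl","rb"))
def uc(p,f,o): return (np.array(p)+.5)/f-.5+np.array(o)
C=np.array([[60,73,10],[-60,73,10],[-60,-113,10],[60,-113,10]],float)
mt=uc([(157,210),(205,460),(603,380),(550,135)],6.5,(235,170)); ms=uc([(122,530),(353,543),(375,352),(165,355)],6,(235,145))
f=lambda p:np.r_[(proj(top,c2w(p,C))-mt).ravel(),(proj(side,c2w(p,C))-ms).ravel()]
s=least_squares(f,[480,-70,.1],x_scale=[10,10,.1],loss='soft_l1');print(s.x,f(s.x).reshape(-1,2).round(1).tolist())
f1=lambda p:f(p)[:8]; s1=least_squares(f1,s.x);print("top only",s1.x,f1(s1.x).round(1))
pose=s.x
# overlays
import cv2
for t in (1.5,1.7,1.9,2.1):
    P=c2w(pose,[strap(t,n=0)]);a=proj(top,P)[0];b=proj(side,P)[0]
    print("strap",t,((a-[235,170]+.5)*6.5).round(),((b-[235,145]+.5)*6).round())
for t in (1.4,1.57,1.75):
    P=c2w(pose,[lev(t)]);a=proj(top,P)[0];b=proj(side,P)[0]
    print("lever",t,((a-[235,170]+.5)*6.5).round(),((b-[235,145]+.5)*6).round(),P.round())
E
```

```text
[ 5.23244384e+02 -6.07054385e+01  1.82580474e-01] [[-1.0, -0.4], [-0.5, 0.5], [0.2, 0.2], [-0.5, -1.1], [-0.1, -1.0], [0.2, -1.3], [0.3, 0.1], [0.5, -1.8]]
top only [ 5.22792203e+02 -6.19315996e+01  1.75345667e-01] [-0.5 -0.4 -0.3  0.5  0.6  0.6  0.2 -0.7]
strap 1.5 [265. 257.] [243. 240.]
strap 1.7 [219. 266.] [239. 259.]
strap 1.9 [174. 277.] [235. 285.]
strap 2.1 [133. 289.] [231. 317.]
lever 1.4 [572. 144.] [238.  88.] [[ 557. -154.  179.]]
lever 1.57 [562. 100.] [205.  84.] [[ 574. -151.  181.]]
lever 1.75 [552.  56.] [169.  86.] [[ 593. -147.  179.]]
```

```bash
cat >> h.py <<'E'
POSE=(523,-61.3,.179)
Rt=np.array([[0,0,0]])
def target(yawsign=1):
    a=POSE[2]; x=np.array([0,0,-1.]); y=yawsign*np.array([np.cos(a),np.sin(a),0]); return np.c_[x,y,np.cross(x,y)]
def rows(o,pts,Rg):
    "pts: world tip positions -> shift,rotvec(deg) in current tool frame"
    M=R.from_quat(o["tcp_rot"]).as_matrix()
    for P in pts:
        d=M.T@(np.array(P)+[0,0,73]-o["tool_pos"]); rv=R.from_matrix(M.T@Rg).as_rotvec(degrees=True); print(d.round(1).tolist(),rv.round(2).tolist())
E
python3 - <<'E'
from h import *
from rig import r
o=r.get_obs()
print(R.from_quat(o["tcp_rot"]).as_matrix().round(3))
P=[c2w(POSE,[p])[0] for p in [(-3,130,230),(-3,130,115)]]
print(np.round(P,0))
for s in(1,-1): rows(o,P,target(s))
top=pickle.load(open("pics/top0.pkl","rb"))
for n,px,z in(("tin",(387,211),39),("reel",(161,181),56),("tape",(168,268),34)):
    d=np.linalg.inv(top["camera_matrix"])@[*px,1];T=top["cam_to_world"];d=T[:3,:3]@d;print(n,(T[:3,3]+d*(z-T[2,3])/d[2]).round())
E
```

```text
[[-0.001  0.373 -0.928]
 [ 0.002 -0.928 -0.373]
 [-1.    -0.002  0.   ]]
[[497.  66. 230.]
 [497.  66. 115.]]
[0.8, -525.6, -485.8] [-78.38, -0.08, 0.1]
[115.8, -525.3, -485.8] [-78.38, -0.08, 0.1]
[0.8, -525.6, -485.8] [101.62, 0.11, 0.08]
[115.8, -525.3, -485.8] [101.62, 0.11, 0.08]
tin [ 527. -354.   39.]
reel [626. 300.  56.]
tape [376. 278.  34.]
```

>>> move_arm --pt "0 -30 -50 -46 0 0 0" --pt "0 -30 -100 -92 -8 0 0" --pt "0 -30 -145 -134 -16 0 0" --pt "0 -30 -190 -176 -24 0 0" --pt "0 -30 -235 -217 -32 0 0" --pt "0 -30 -280 -259 -40 0 0" --pt "0 -30 -325 -300 -48 0 0" --pt "0 -30 -370 -342 -56 0 0" --pt "0 -30 -415 -384 -64 0 0" --pt "0 -30 -460 -425 -72 0 0" --pt "0 -30 -505 -467 -78.4 0 0" --pt "0 -30 -525.5 -486 -78.4 0 0"

```text
clock: 1.35
tool_pos: [454.2, -44.6, 333.6]
tcp_rot: [0.453, 0.544, -0.453, 0.543]
force: [1.8, -0.9, 0.1]
finger_gap: -0.001
```

```bash
python3 - <<'E'
from h import *
from rig import r
import cv2
o=r.get_obs(); print(o["clock"],o["tool_pos"],o["joint_pos"].round(2),o["finger_gap"],o["force"])
P=[c2w(POSE,[p])[0] for p in [(-3,130,230),(-3,130,115)]]
rows(o,P,target(1))
c=r.read_camera("wrist");cv2.imwrite("pics/w1.png",c["image"][:,:,::-1]);pickle.dump(c,open("pics/w1.pkl","wb"))
E
```

```text
1.35 [454.1626808  -44.5996296  333.57094883] [ 0.54  0.01 -0.53  1.99  0.    1.15  0.19] -0.0009685074639929748 [ 1.76689961 -0.93773178  0.13724866]
[30.7, 62.0, -101.1] [0.11, -0.08, 0.02]
[145.7, 62.0, -101.0] [0.11, -0.08, 0.02]
```

View pics/w1.png

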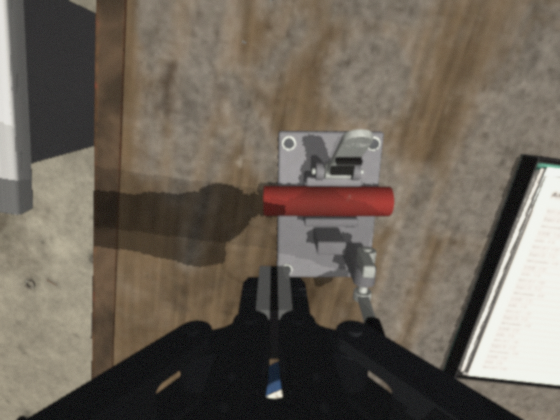

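The wrist view shows the base's +y corners at about (278,131) and (381,131), the pipe level across the image, and the strap leaning out at (355,140). The lever is at (368,300). I'll check the pose against this view.

```bash
python3 - <<'E'
from h import *
c=pickle.load(open("pics/w1.pkl","rb"))
print(proj(c,c2w(POSE,[[-60,73,10],[60,73,10],[-60,-113,10],[-70,0,39],[70,0,39]])).round(1).tolist())
for t in(2.0,2.1,2.15): print(t,proj(c,c2w(POSE,[strap(t,n=0,x=-12),strap(t,n=0,x=12)])).round(1).tolist())
E
python3 -c "
import cv2
a=cv2.imread('pics/w1.png')[115:305,250:410];cv2.imwrite('pics/w1c.png',cv2.resize(a,None,fx=3,fy=3))"
```

```text
[[276.7, 133.0], [383.3, 133.3], [275.9, 278.9], [267.6, 202.6], [393.1, 202.9]]
2.0 [[343.3, 145.3], [375.6, 145.4]]
2.1 [[342.9, 133.0], [375.1, 133.1]]
2.15 [[342.6, 127.1], [374.7, 127.2]]
```

View pics/w1c.png

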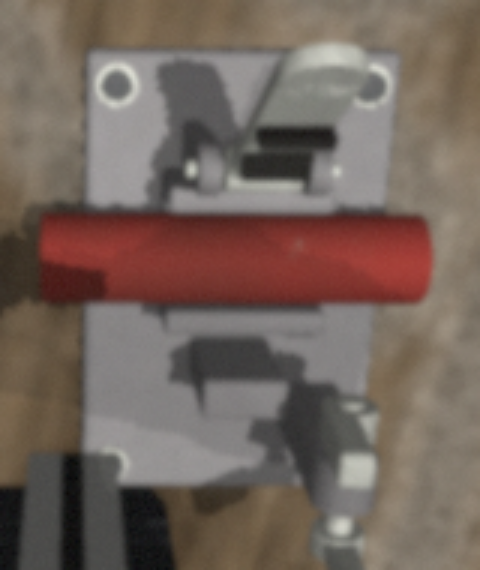

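>>> move_arm --pt "0 30 30 -48 0 0 0" --pt "0 30 63 -95 0 0 0" --pt "0 60 63 -101 0 0 0" --pt "0 100 63 -101 0 0 0" --pt "0 146 63 -101 0 0 0" --pt "0 146 63 -101 0 0 0" --pt "0 146 63 -101 0 0 0"

```text
clock: 2.1
tool_pos: [499.2, 77.6, 189.1]
tcp_rot: [0.452, 0.547, -0.447, 0.544]
force: [0.6, 0.4, 0.3]
finger_gap: -0.002
```

```bash
cat >> h.py <<'E'
def arc(o,ts,d,n,half,x): 
    pts=[]
    for t in ts:
        q=strap(t,d,n,x); pts.append(c2w(POSE,[[q[0],q[1]+half,q[2]]])[0])
    rows(o,pts,target(1))
E
python3 - <<'E'
from h import *
from rig import r
import cv2
o=r.get_obs(); print(o["clock"],o["tool_pos"],o["force"],o["moment"])
tipc=R.from_euler('z',-POSE[2]).apply(o["tool_pos"]-[POSE[0],POSE[1],73]);print("tip in clamp",tipc)
arc(o,[1.9,1.75,1.6,1.45,1.3,1.15,1.0,.85,.7,.55,.4,.25,.15,.1,.05,0],60,3,11,-2)
c=r.read_camera("wrist");cv2.imwrite("pics/w2.png",c["image"][:,:,::-1]);
c=r.read_camera("side");cv2.imwrite("pics/s2.png",cv2.resize(c["image"][130:250,225:345,::-1],None,fx=5,fy=5))
E
```

```text
2.1 [499.24971079  77.61348194 189.07633735] [0.6201676  0.43202992 0.29039995] [-0.02436543 -0.01649101  0.04230031]
tip in clamp [  1.36212729 140.92258978 116.07633735]
[-0.3, -4.3, 69.6] [0.76, -0.45, -0.13]
[-3.0, -4.4, 78.2] [0.76, -0.45, -0.13]
[-4.5, -4.5, 87.1] [0.76, -0.45, -0.13]
[-4.6, -4.6, 96.1] [0.76, -0.45, -0.13]
[-3.4, -4.8, 105.0] [0.76, -0.45, -0.13]
[-0.8, -4.9, 113.6] [0.76, -0.45, -0.13]
[3.0, -5.0, 121.8] [0.76, -0.45, -0.13]
[8.0, -5.1, 129.3] [0.76, -0.45, -0.13]
[14.1, -5.2, 135.9] [0.76, -0.45, -0.13]
[21.0, -5.3, 141.6] [0.76, -0.45, -0.13]
[28.8, -5.4, 146.2] [0.76, -0.45, -0.13]
[37.1, -5.4, 149.6] [0.76, -0.45, -0.13]
[43.0, -5.5, 151.1] [0.76, -0.45, -0.13]
[45.9, -5.5, 151.6] [0.76, -0.45, -0.13]
[48.9, -5.5, 152.0] [0.76, -0.45, -0.13]
[51.9, -5.5, 152.3] [0.76, -0.45, -0.13]
```

View pics/w2.png

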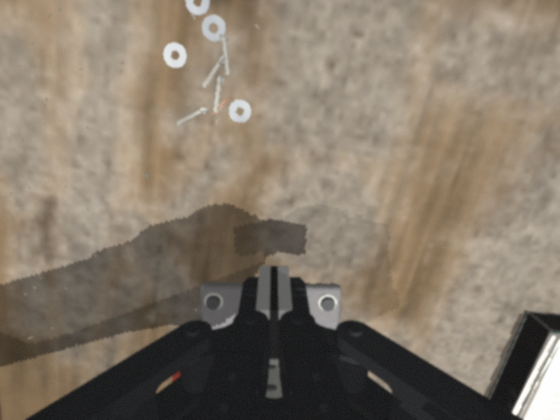

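View pics/s2.png

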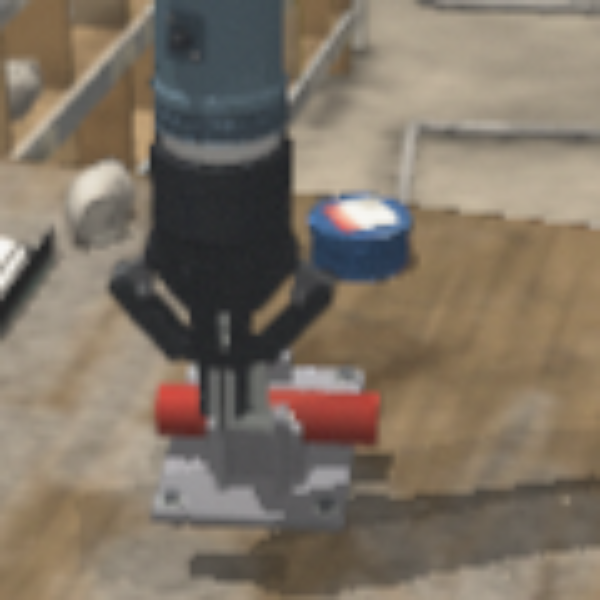

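>>> move_arm --pt "0 -1 -4.5 20 0.7 -0.4 0" --pt "0 -2 -4.5 40 0.7 -0.4 0" --pt "0 -3 -4.5 55 0.7 -0.4 0" --pt "0 -4 -4.5 70 0.7 -0.4 0" --pt "0 -4.5 -4.5 80 0.7 -0.4 0" --pt "0 -4.5 -4.5 87 0.7 -0.4 0" --pt "0 -4.5 -4.5 91 0.7 -0.4 0" --pt "0 -4.5 -4.5 91 0.7 -0.4 0"

```text
clock: 3.0
tool_pos: [514.7, -13.0, 196.1]
tcp_rot: [0.456, 0.54, -0.451, 0.545]
force: [0.5, 0.3, -0.5]
finger_gap: -0.001
```

```bash
python3 - <<'E'
from h import *
from rig import r
import cv2
o=r.get_obs(); print(o["clock"],o["tool_pos"],o["force"],o["moment"])
tipc=R.from_euler('z',-POSE[2]).apply(o["tool_pos"]-[POSE[0],POSE[1],73]);print("tip in clamp",tipc)
arc(o,[1.45,1.3,1.15,1.0,.85,.7,.55,.4,.3,.2,.15,.1,.05,0],60,3,11,-2)
c=r.read_camera("top");cv2.imwrite("pics/t3.png",cv2.resize(c["image"][160:270,225:345,::-1],None,fx=5,fy=5))
c=r.read_camera("side");cv2.imwrite("pics/s3.png",cv2.resize(c["image"][130:250,225:345,::-1],None,fx=5,fy=5))
E
```

```text
3.0 [514.71711578 -12.97907358 196.05008877] [ 0.45005123  0.26515386 -0.47147154] [ 0.00294371 -0.07982432 -0.02173132]
tip in clamp [  0.45278809  49.02359722 123.05008877]
[3.1, -2.5, 4.3] [-0.02, 0.05, -0.55]
[4.4, -2.5, 13.2] [-0.02, 0.05, -0.55]
[7.1, -2.5, 21.8] [-0.02, 0.05, -0.55]
[10.9, -2.6, 29.9] [-0.02, 0.05, -0.55]
[16.0, -2.6, 37.4] [-0.02, 0.05, -0.55]
[22.1, -2.7, 44.0] [-0.02, 0.05, -0.55]
[29.2, -2.7, 49.6] [-0.02, 0.05, -0.55]
[36.9, -2.8, 54.1] [-0.02, 0.05, -0.55]
[42.5, -2.8, 56.4] [-0.02, 0.05, -0.55]
[48.2, -2.9, 58.2] [-0.02, 0.05, -0.55]
[51.1, -2.9, 58.9] [-0.02, 0.05, -0.55]
[54.1, -3.0, 59.4] [-0.02, 0.05, -0.55]
[57.1, -3.0, 59.7] [-0.02, 0.05, -0.55]
[60.1, -3.0, 60.0] [-0.02, 0.05, -0.55]
```

View pics/t3.png

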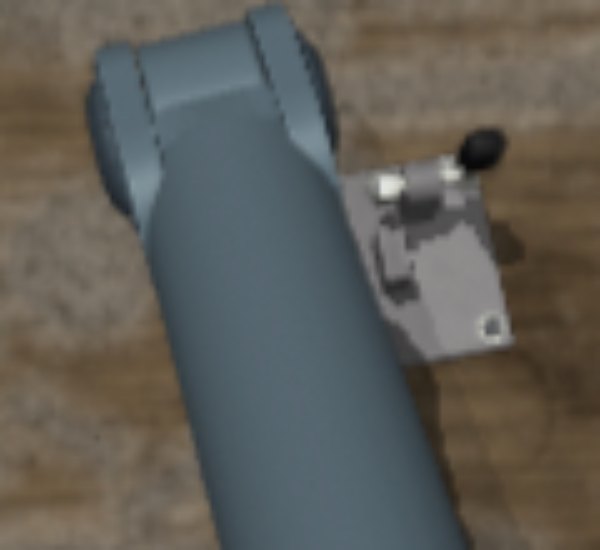

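View pics/s3.png

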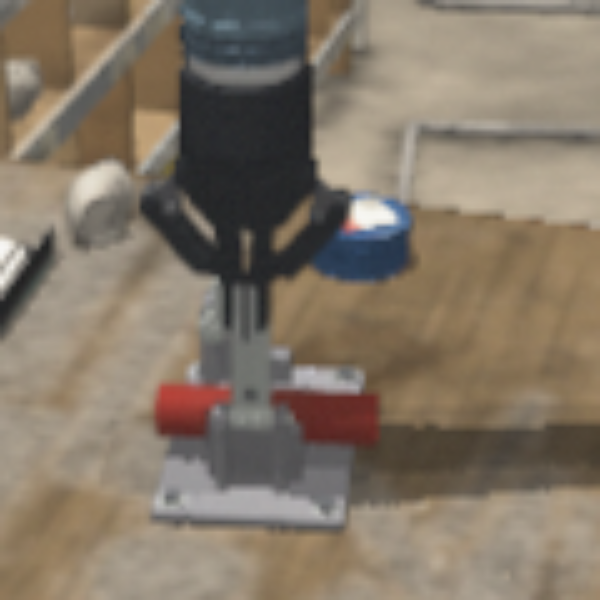

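>>> move_arm --pt "0 4.5 -2.5 13 0 0 -0.5" --pt "0 7 -2.5 22 0 0 -0.5" --pt "0 11 -2.5 30 0 0 -0.5" --pt "0 16 -2.6 37.5 0 0 -0.5" --pt "0 22 -2.7 44 0 0 -0.5" --pt "0 29 -2.7 49.5 0 0 -0.5" --pt "0 37 -2.8 54 0 0 -0.5" --pt "0 42 -2.8 56.5 0 0 -0.5" --pt "0 45 -2.8 57.5 0 0 -0.5" --pt "0 45 -2.8 57.5 0 0 -0.5"

```text
clock: 4.1
tool_pos: [521.8, -69.6, 149.9]
tcp_rot: [0.453, 0.543, -0.454, 0.543]
force: [-0.6, 0.5, -0.3]
finger_gap: 0.001
```

```bash
python3 - <<'E'
from h import *
from rig import r
import cv2
o=r.get_obs(); print(o["clock"],o["tool_pos"],o["force"],o["moment"])
tipc=R.from_euler('z',-POSE[2]).apply(o["tool_pos"]-[POSE[0],POSE[1],73]);print("tip in clamp",tipc)
arc(o,[.3,.2,.15,.1,.05,0],60,3,11,-2)
c=r.read_camera("side");cv2.imwrite("pics/s4.png",cv2.resize(c["image"][130:250,225:345,::-1],None,fx=5,fy=5))
E
```

```text
4.1 [521.77878873 -69.60463217 149.93739165] [-0.61346013  0.5117119  -0.28202618] [-0.00919845  0.02269393 -0.05304614]
tip in clamp [-2.68030259 -7.95451133 76.93739165]
[-3.7, 0.7, -0.5] [0.04, 0.02, 0.07]
[2.1, 0.7, 1.3] [0.04, 0.02, 0.07]
[5.0, 0.7, 1.9] [0.04, 0.02, 0.07]
[8.0, 0.7, 2.4] [0.04, 0.02, 0.07]
[10.9, 0.7, 2.8] [0.04, 0.02, 0.07]
[13.9, 0.7, 3.0] [0.04, 0.02, 0.07]
```

View pics/s4.png

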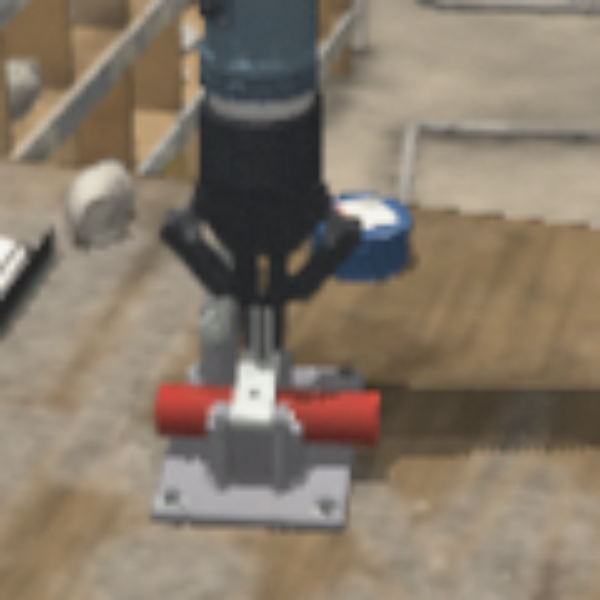

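The strap now lies low: its lit top face is at (252,390) with the finger on it. I'll press it the rest of the way down.

>>> move_arm --pt "0 3 0.7 1.5 0 0 0" --pt "0 6 0.7 2 0 0 0" --pt "0 9 0.7 2.5 0 0 0" --pt "0 12 0.7 3 0 0 0" --pt "0 14 0.7 3 0 0 0" --pt "0 14 0.7 3 0 0 0"

```text
clock: 4.75
tool_pos: [522.9, -72.3, 135.9]
tcp_rot: [0.453, 0.543, -0.453, 0.543]
force: [-1.1, -0.7, 1.2]
finger_gap: 0.001
```

>>> move_arm --pt "0 1 0 0 0 0 0" --pt "0 2 0 0 0 0 0" --pt "0 2 0 0 0 0 0"

```text
clock: 5.05
tool_pos: [523.1, -72.3, 135.5]
tcp_rot: [0.452, 0.543, -0.454, 0.543]
force: [-3.3, 0.6, 11.4]
finger_gap: 0.005
```

```bash
python3 - <<'E'
from h import *
from rig import r
import cv2
o=r.get_obs(); print(o["clock"],o["tool_pos"],o["force"],o["moment"])
c=r.read_camera("side");cv2.imwrite("pics/s5.png",cv2.resize(c["image"][130:250,225:345,::-1],None,fx=5,fy=5))
E
```

```text
5.05 [523.08601634 -72.2502209  135.46882359] [-3.26188748  0.60998071 11.38320976] [ 0.0939104   0.86502867 -0.00305587]
```

View pics/s5.png

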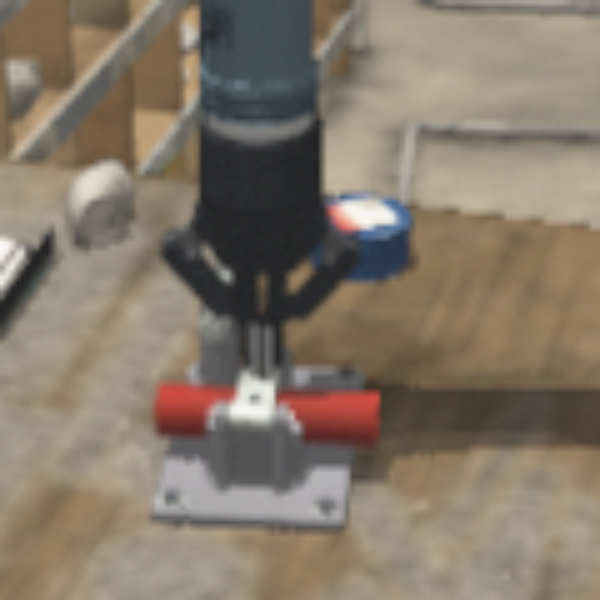

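The strap is seated: 11 N of reaction with the tip at z = 62.5 mm. Next I retreat and go to the +x side of the lever.

>>> move_arm --pt "0 -50 0 0 0 0 0" --pt "0 -100 0 0 0 0 0" --pt "0 -150 0 0 0 0 0" --pt "0 -150 40 42 0 0 0" --pt "0 -150 82 86 0 0 0" --pt "0 -150 82 86 0 0 0" --pt "0 -150 82 86 0 0 0"

```text
clock: 5.8
tool_pos: [620.7, -145.7, 284.8]
tcp_rot: [0.453, 0.542, -0.455, 0.542]
force: [-1.7, -0.2, -0.3]
finger_gap: -0.002
```

```bash
cat >> h.py <<'E'
def larc(o,ts,d,n,half,y=-98):
    pts=[]
    for t in ts:
        q=lev(t,d,n,y); pts.append(c2w(POSE,[[q[0]+half,q[1],q[2]]])[0])
    rows(o,pts,target(1))
E
python3 - <<'E'
from h import *
from rig import r
import cv2
o=r.get_obs(); print(o["clock"],o["tool_pos"],o["force"],o["moment"])
tipc=R.from_euler('z',-POSE[2]).apply(o["tool_pos"]-[POSE[0],POSE[1],73]);print("tip in clamp",tipc)
rows(o,c2w(POSE,[(80,-98,155)]),target(1))
c=r.read_camera("side");cv2.imwrite("pics/s6.png",cv2.resize(c["image"][130:250,225:345,::-1],None,fx=5,fy=5))
c=r.read_camera("wrist");cv2.imwrite("pics/w6.png",c["image"][:,:,::-1]);pickle.dump(c,open("pics/w6.pkl","wb"))
for t in (1.4,1.5,1.6):print(t,proj(c,c2w(POSE,[lev(t)])))
print(proj(c,c2w(POSE,[strap(0,x=-12),strap(0,x=12),strap(0,d=0)])).round(1).tolist())
E
```

```text
5.8 [ 620.74374531 -145.66488721  284.82353536] [-1.71202282 -0.21765661 -0.31303259] [-0.0009422   0.03694838  0.02023319]
tip in clamp [  81.1612179  -100.41977221  211.82353536]
[56.8, -1.1, -2.5] [-0.23, 0.13, 0.11]
1.4 [[157.3768581  253.12346255]]
1.5 [[175.59168281 254.13634909]]
1.6 [[194.60765668 254.31785155]]
[[163.9, 150.3], [192.2, 150.3], [166.3, 22.6]]
```

View pics/s6.png

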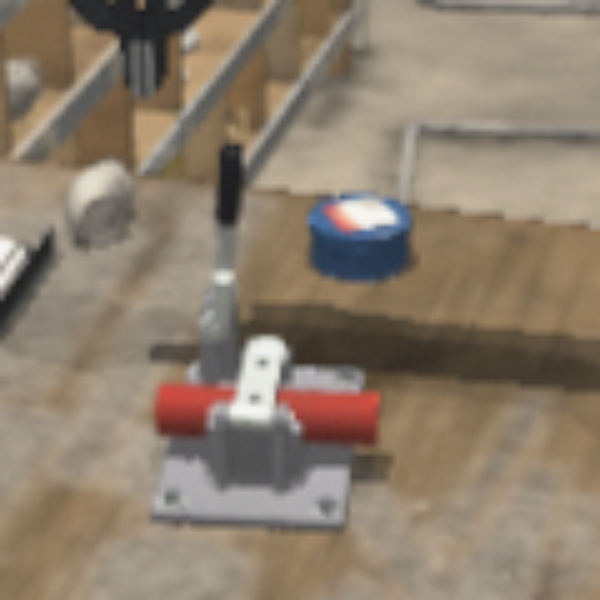

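View pics/w6.png

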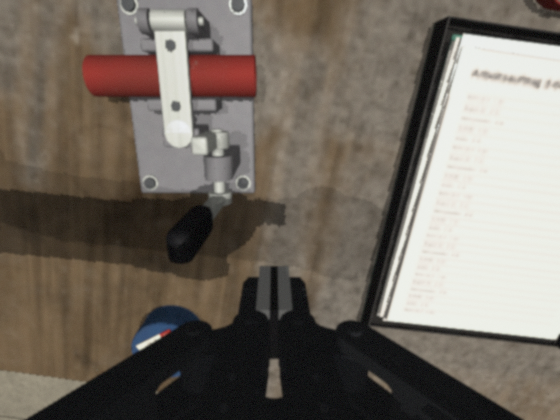

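The strap is flat: its end sits at (178,147), against (178,150) predicted for closed. The lever's grip end is at about (182,248), so it stands upright at about 1.53 rad.

>>> move_arm --pt "0 30 -1 -2.5 0 0 0" --pt "0 54 -1 -2.5 0 0 0" --pt "0 54 -1 -2.5 0 0 0" --pt "0 54 -1 -2.5 0 0 0"

```text
clock: 6.3
tool_pos: [616.3, -138.3, 230.4]
tcp_rot: [0.451, 0.545, -0.454, 0.542]
force: [-0.1, -0.4, 0.6]
finger_gap: 0.0
```

```bash
python3 - <<'E'
from h import *
from rig import r
o=r.get_obs(); print(o["clock"],o["tool_pos"],o["force"])
larc(o,[1.7,1.55,1.4,1.25,1.1,.95,.8,.65,.5,.35,.2],82,8,14.5)
E
```

```text
6.3 [ 616.27689922 -138.25405708  230.43170832] [-0.13199932 -0.38527164  0.56510401]
[3.2, -11.1, 5.6] [0.13, -0.06, 0.33]
[1.4, -23.3, 5.6] [0.13, -0.06, 0.33]
[1.5, -35.6, 5.6] [0.13, -0.06, 0.33]
[3.4, -47.8, 5.6] [0.13, -0.06, 0.33]
[7.1, -59.6, 5.5] [0.13, -0.06, 0.33]
[12.5, -70.7, 5.5] [0.13, -0.06, 0.33]
[19.5, -80.9, 5.5] [0.13, -0.06, 0.33]
[27.9, -89.9, 5.5] [0.13, -0.06, 0.33]
[37.6, -97.5, 5.5] [0.13, -0.06, 0.33]
[48.4, -103.6, 5.5] [0.13, -0.06, 0.33]
[59.9, -108.0, 5.5] [0.13, -0.06, 0.33]
```

>>> move_arm --pt "0 2 -11 5 0 0 0.3" --pt "0 1.5 -23 5.5 0 0 0.3" --pt "0 1.5 -35.5 5.5 0 0 0.3" --pt "0 3.5 -48 5.5 0 0 0.3" --pt "0 7 -59.5 5.5 0 0 0.3" --pt "0 12.5 -70.5 5.5 0 0 0.3" --pt "0 19.5 -81 5.5 0 0 0.3" --pt "0 28 -90 5.5 0 0 0.3" --pt "0 33 -94 5.5 0 0 0.3" --pt "0 33 -94 5.5 0 0 0.3"

```text
clock: 7.3
tool_pos: [522.6, -160.8, 196.1]
tcp_rot: [0.452, 0.545, -0.454, 0.541]
force: [0.0, 0.2, 0.3]
finger_gap: 0.0
```

```bash
python3 - <<'E'
from h import *
from rig import r
import cv2
o=r.get_obs(); print(o["clock"],o["tool_pos"],o["force"])
larc(o,[.6,.5,.4,.3,.2,.15,.1,.05,0,-.03],82,8,14.5)
c=r.read_camera("side");cv2.imwrite("pics/s7.png",cv2.resize(c["image"][130:250,225:345,::-1],None,fx=5,fy=5))
E
```

```text
7.3 [ 522.62847539 -160.83417346  196.13400653] [0.00795541 0.18228454 0.3211075 ]
[-3.8, 3.4, 0.1] [0.09, -0.14, 0.25]
[2.8, -1.5, 0.1] [0.09, -0.14, 0.25]
[9.9, -5.8, 0.1] [0.09, -0.14, 0.25]
[17.3, -9.3, 0.1] [0.09, -0.14, 0.25]
[25.1, -12.1, 0.2] [0.09, -0.14, 0.25]
[29.0, -13.2, 0.2] [0.09, -0.14, 0.25]
[33.0, -14.1, 0.2] [0.09, -0.14, 0.25]
[37.1, -14.8, 0.2] [0.09, -0.14, 0.25]
[41.2, -15.2, 0.2] [0.09, -0.14, 0.25]
[43.7, -15.4, 0.2] [0.09, -0.14, 0.25]
```

View pics/s7.png

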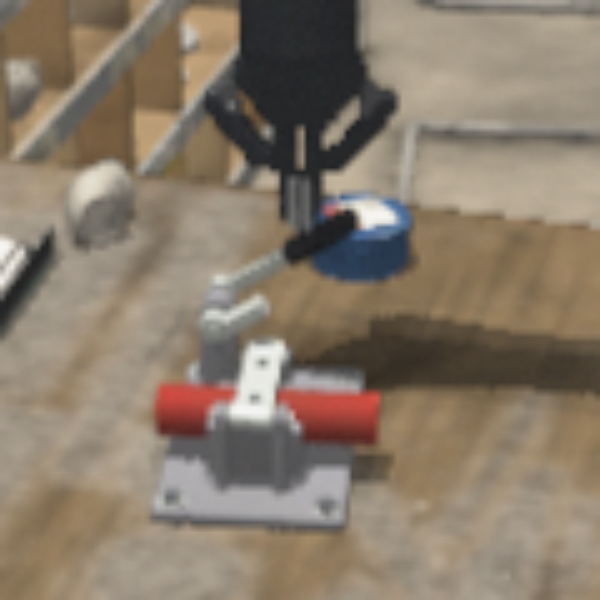

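The lever is about two thirds of the way down and following the finger, with the nose at (240,312) coming down over the strap end. I'll continue.

>>> move_arm --pt "0 3 -1.5 0 0 0 0" --pt "0 10 -6 0 0 0 0" --pt "0 17 -9 0 0 0 0" --pt "0 25 -12 0 0 0 0" --pt "0 29 -13 0 0 0 0" --pt "0 33 -14 0 0 0 0" --pt "0 37 -15 0 0 0 0" --pt "0 39 -15 0 0 0 0" --pt "0 41 -15 0 0 0 0" --pt "0 41 -15 0 0 0 0"

```text
clock: 8.35
tool_pos: [508.6, -163.1, 155.4]
tcp_rot: [0.453, 0.544, -0.453, 0.542]
force: [0.2, -0.8, -0.1]
finger_gap: -0.004
```

>>> move_arm --pt "0 1 0 0 0 0 0" --pt "0 2 0 0 0 0 0" --pt "0 2 0 0 0 0 0"

```text
clock: 8.65
tool_pos: [509.0, -163.1, 154.6]
tcp_rot: [0.452, 0.544, -0.453, 0.542]
force: [-3.0, 0.3, 6.9]
finger_gap: 0.001
```

```bash
python3 - <<'E'
from h import *
from rig import r
import cv2
o=r.get_obs(); print(o["clock"],o["tool_pos"],o["force"])
c=r.read_camera("side");cv2.imwrite("pics/s8.png",cv2.resize(c["image"][130:250,225:345,::-1],None,fx=5,fy=5))
E
```

```text
8.65 [ 509.02169751 -163.06016972  154.57764808] [-2.96322224  0.31438472  6.94545773]
```

View pics/s8.png

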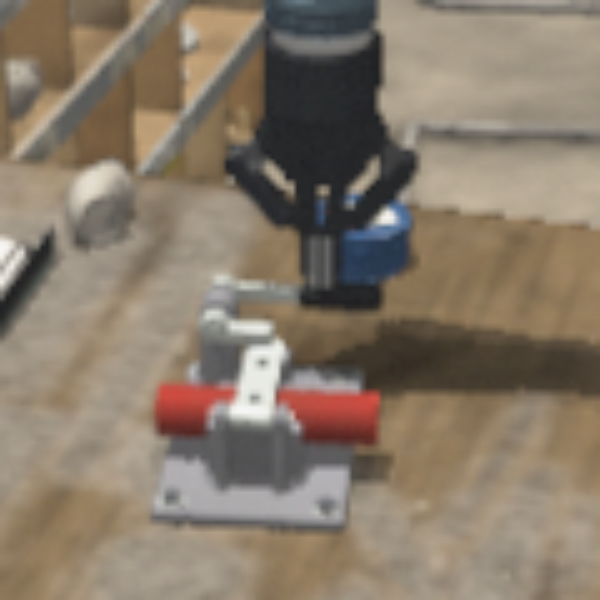

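>>> move_arm --pt "0 1.5 0 0 0 0 0" --pt "0 3 0 0 0 0 0" --pt "0 3 0 0 0 0 0"

```text
clock: 9.0
tool_pos: [509.2, -163.1, 154.3]
tcp_rot: [0.452, 0.544, -0.454, 0.542]
force: [-7.1, 0.6, 18.0]
finger_gap: 0.003
```

>>> move_arm --pt "0 -40 0 0 0 0 0" --pt "0 -85 0 0 0 0 0" --pt "0 -130 0 0 0 0 0" --pt "0 -170 0 40 0 0 0" --pt "0 -170 0 80 0 0 0" --pt "0 -170 0 80 0 0 0"

```text
clock: 9.6
tool_pos: [524.7, -250.5, 326.7]
tcp_rot: [0.454, 0.539, -0.457, 0.542]
force: [-0.9, -0.4, -0.3]
finger_gap: 0.003
```

```bash
python3 - <<'E'
from h import *
from rig import r
import cv2
o=r.get_obs(); print(o["clock"],o["tool_pos"],o["force"])
c=r.read_camera("side");cv2.imwrite("pics/s9.png",cv2.resize(c["image"][130:250,225:345,::-1],None,fx=5,fy=5))
for t in(0,.05,.1):print(t,((proj(c,c2w(POSE,[lev(t,51),lev(t)]))-[225,130])*5).round().tolist(),(proj(c,c2w(POSE,[lev(t,51),lev(t)]))).round(1).tolist())
c=r.read_camera("wrist");cv2.imwrite("pics/w9.png",c["image"][:,:,::-1])
print(proj(c,c2w(POSE,[lev(0),[-70,0,39],[70,0,39],strap(0)])).round().tolist())
c=r.read_camera("top");cv2.imwrite("pics/t9.png",c["image"][:,:,::-1])
E
```

```text
9.6 [ 524.74785552 -250.53542164  326.742596  ] [-0.91786196 -0.42677973 -0.31506123]
0 [[298.0, 292.0], [383.0, 295.0]] [[284.7, 188.4], [301.5, 189.1]]
0.05 [[298.0, 289.0], [382.0, 288.0]] [[284.7, 187.7], [301.5, 187.7]]
0.1 [[298.0, 285.0], [382.0, 281.0]] [[284.6, 187.0], [301.4, 186.2]]
[[226.0, 94.0], [229.0, -22.0], [387.0, -24.0], [308.0, 46.0]]
```

View pics/s9.png

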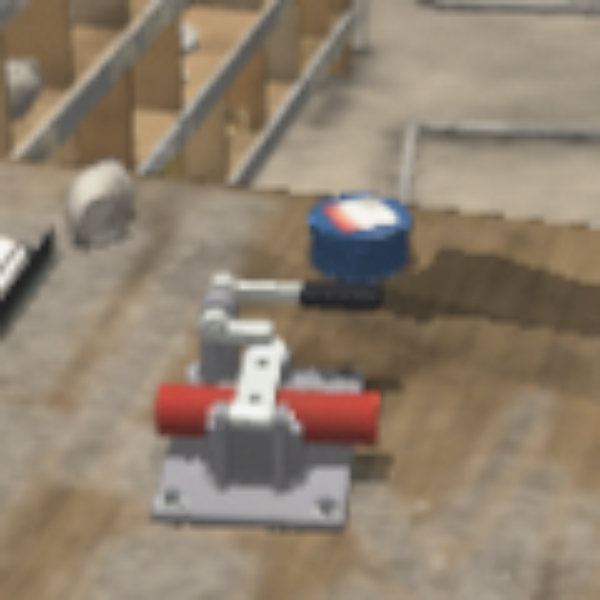

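View pics/w9.png

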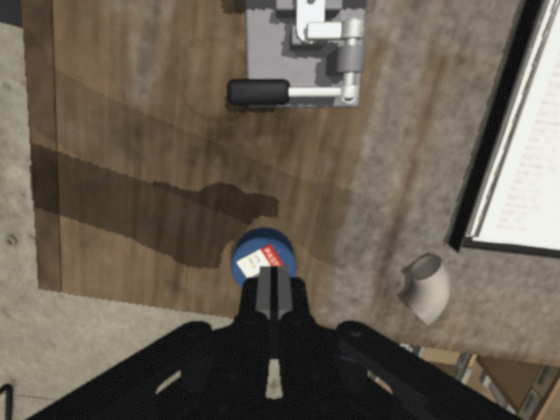

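View pics/t9.png

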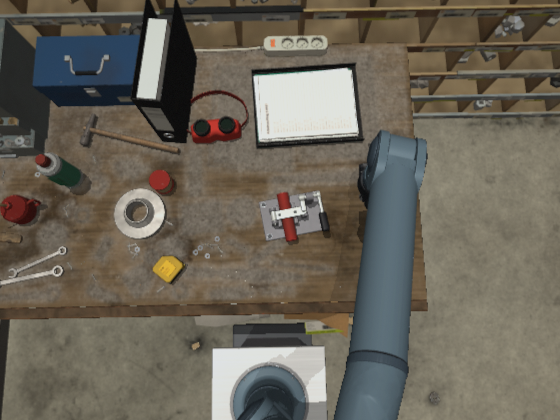

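All three views agree. The lever is level, with its grip at (303–382, 295) against (298–383, 292–295) predicted for 0 rad. The nose lies over the strap end, the pipe is in the saddle, and the bystanders haven't moved. I'll hand it in.

>>> move_arm --pt "0 0 0 0 0 0 0" --pt "0 0 0 0 0 0 0" --pt "0 0 0 0 0 0 0"

```text
clock: 10.05
tool_pos: [524.2, -240.3, 323.2]
tcp_rot: [0.452, 0.545, -0.453, 0.541]
force: [-0.1, 0.1, -1.0]
finger_gap: -0.001
```

```bash
python3 -c "
from rig import r
o=r.get_obs();print(o['clock'],o['force'],abs(o['joint_velocities']).max());print(r.job_done())"
```

```text
10.05 [-0.13668104  0.13394824 -0.9618914 ] 0.006409964220872805
the job is handed in; nothing more can be done
None
```

The pipe is clamped and the job was handed in at about 10 s. With closed fingers I swung the strap over and pressed it flat on the pipe, reaching about 11 N. Only then did I push the lever fully down, to about 18 N, and back the arm clear.

- **Clamp:** the last pictures show the strap flat, the lever level (it matches 0 rad to about a pixel) and the nose over the strap's free end.
- **Pipe and bystanders:** the pipe is still in its saddle. The tape measure and reel show unmoved in the last top view. The arm hides the tin there, but the side and wrist views show it where it was.
- **Disagreements:** no check failed. The clamp pose I fitted differed from the pictures by only 1–2 mm.

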